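# Hang the dip basket on the latching drip stand

### The arm

A 6-joint arm with a two-finger parallel gripper is mounted at the origin on a cart in front of the work surface, level with it; the furniture and walls round the work are solid. World frame = base frame: x ahead of the robot, y to its left, z up, the work surface at z = 0. Lengths are in m, angles in rad, forces in N, time in s.
With the tool pointing down it reaches from about 0.325 to 1 m from the base axis. Payload 5.1 kg.
Tool frame: the origin (TCP) lies on the centre line of the jaws, within the pads' length; the fingertips stand ahead of it and the grasp point (between the pads) lies 11 mm behind it (bot.tips_ahead is the z of the fingertips in the tool frame, in m); z points along the fingers, y is the line along which they close (so a half turn about z gives the same grasp; the last joint's range is limited). The gripper opens to 85 mm and grips with 20 to 120 N. Pads are 22 mm wide; open, the fingers measure 114 mm over their backs; the gripper's body (76 mm by 85 mm) begins 54 mm behind the grasp point. The pads swing forward as they close: fully open they stand 13 mm farther back than shut.
Start: joints at [-1.205, 0.124, 1.65, -0, 1.367, -0.083], TCP at [0.282, -0.586, 0.239] pointing down, gripper open.
Joint ranges: [-2.61, 2.61], [-1.02, 2.33], [0.03, 2.71], [-1.35, 4.49], [0.32, 2.68], [-2.91, 2.91]. Speed limits (rad/s): [2.57, 2.57, 3.14, 3.14, 3.14, 3.14].

### API

Orientations are given as [roll, pitch, yaw] about the fixed x, y, z axes, in that order (R = Rz(yaw) Ry(pitch) Rx(roll)).
In Python, from plant import bot gives the robot as it stands. The module is installed in compiled form; this text tells all that it offers.
- The arm moves only by the shell command python3 -m handwheel FILE [OPENING], which reads ROWS from the file FILE. ROWS is a JSON list that holds a single list of rows (three levels of brackets), with 1 to 20 rows, each of 6 numbers: dx, dy, dz in units of 20 mm, then a rotation vector rx, ry, rz in units of 0.25 rad; each row shifts and turns the commanded pose from where the row before left it, along the tool's axes as they then stand; what a row does not reach is not made up. A row lasts 1/10 s, in which the tool goes at most 0.05 m and 0.15 rad, less where a joint would pass 70% of its speed; a pose out of reach is approached as far as the arm can. OPENING is the finger opening in m, set as the command begins (- or left out keeps the last). The fingers move at their own pace and stop on an object; the grip force is fixed at half the most. Time passes only in rows, so rows that do not move let the fingers close. It prints the time, the measured TCP pose, the force, the opening and the grip force at its end. Input that does not fit is refused with a message, and nothing moves.
- bot.observe(): the state, without advancing time (a new reading comes with each control period).
- bot.capture(name): name is "scene" or "top" or "wrist"; returns the picture (384x512x3 uint8, blue, green, red); there is no depth.
- bot.camera_model(name): a dict with "K" (3x3 intrinsics, pixels), "rvec" (rotation vector, rad) and "tvec" (3), from world to camera coordinates, as OpenCV has them; the wrist camera has in their place "hand_eye" (4x4, takes a point from camera to tool coordinates, whose origin is the TCP and whose axes are the flange's). Camera axes: x right, y down, z forward; pixel columns grow to the right and rows downward; lengths in m; the calibration is good to about 2 mm. A picture is of the moment at which its call begins: read the wrist's pose just before it. camera_model takes no time and is no camera call.
- bot.job_done(): hands the job in; it is judged then, once.
Trained networks look in the newest picture that a camera, given by its name, has taken for a name from the list of things; names that differ only in an ending like _2 or _b are one class to them, and where a whole thing is asked for, a point or a joint stands for the part that bears it (a point fixed in the world has none). Each returns a list of dicts, best first, with "confidence" (0 to 1); they miss things now and then, are a little off and sometimes report something else, mostly with a low value. They report only what shows in the picture. A call takes as long as a camera call. They do not tell look-alikes from the thing itself.
- bot.search_frame(thing, camera): "extent" ([left, top, right, bottom] in pixels, round what is visible of it).
- bot.regions_of(thing, camera): "pixels" (384x512 bool, what is visible of it) and "extent" ([left, top, right, bottom] in pixels, round what is visible of it).
- bot.tip_of(thing, camera): "xy" ([column, row] in pixels: a listed point, or the origin of a listed thing).
The state is a dict: "clock": time; "qpos": joint angles; "joint_vel": joint speeds; "joint_efforts": joint torques, N m; "tcp_pos": TCP position; "tcp_rot": TCP orientation; "wrist_force": force on the tool from outside, world axes, zero at the start; "moment": the same for the moment, N m; "opening": finger opening in m; "grasp_force": force on a finger pad.
Only numpy, scipy, OpenCV 4.12 (cv2) and the standard library are available. Lean on these libraries where they do the work, as an engineer would, in place of code of your own. Each camera call takes 0.05 s, during which the arm holds its last target. There are 200 camera calls.

### The job

Hang the small steel dip basket up to drain. While it stands on the worktop, swing its folded bail up until it stands upright (a fingertip under the crossbar will do); then take the basket by the bail's grip, and press the bail gently down past the sprung keeper into both prongs of the drip stand until it seats, without straining the stand or pushing it with the hand. Leave the basket hanging still and level, clear of the stand's base, with the keeper sprung shut above the bail and the other things on the bench where they were.

Things in the scene. Friction and masses are not known exactly. Their poses are not given: they have to be found in the camera images.
- basket: round sheet-steel basket, 92 mm wide at the rim, 80 at the foot, 50 high, 0.35 to 0.46 kg with its bail. Origin: centre of the underside; z up. y runs through the ears: bail pivots at y = +-52, 50 mm up (bail 110 mm over its legs). The bail lies folded to the -x side, which at the start points to the robot's right (world -y) within 0.4 rad.
- bail (a joint): angle of the bail, a U of 6 mm wire, 105 mm from pivot line to crossbar. 0 = folded on its stop: 20 degrees above level, crossbar on the -x side, 86 mm up, 53 mm outside the rim. Grows as it rises; 1.22 rad = upright, crossbar 155 mm over the basket's underside; 2.44 = folded the other way. Starts at 0 to 0.2. Stiff pivot (0.025 N m): near upright it stays where it is left.
- bail_grip (a point): middle of the bail's straight crossbar, centre of its black grip sleeve (11 mm diameter, 36 mm long); bare 6 mm wire goes on at both sides to +-42 mm. Its y axis runs along the crossbar.
- drip_stand: fixed grey stand. Origin: on the worktop below the seat of its hook. +x points from the seat to the post (116 mm behind, 258 mm high), to the robot's left (world +y) within 0.35 rad; y lies along a hung crossbar. Base 8 mm thick, x -75 to 141, y +-50. A carriage on the post bears two prongs of 8 mm rod at y = +-28 (48 mm clear between them for the fingers), pointing to -x with turned-up ends.
- stand_seat (a point): point 200 mm straight above the stand's origin, in the middle of the seat's possible heights; axes as the stand's. The carriage height is NOT reported: the centre of a seated crossbar may lie 185 to 215 mm above the worktop; find it by feel or sight. The seat is the low point of the prongs just inside their turned-up ends, rigid; go down over x = 0 to +2 mm; stay under 25 N.
- stand_entry (a point): point 265 mm above the stand's origin: with the crossbar's centre at this height, coming level from the front (-x), the crossbar clears the prong ends (tops 38 mm above a seated crossbar's centre, 20 mm in front of it) and the basket's rim passes under the prongs (lowest 11 mm below that centre), whatever the carriage height. Afterwards take the open hand straight up from the seat.
- keeper (a joint): sprung keeper: two 60 mm wire leaves, one over each prong, pivoted 56 mm behind the seat and 40 above it, close the mouth. 0 = shut; grows as they are pressed down. Pressed by the crossbar over the seat: 2 N at first, 7 to 10 N to slip past at 0.35 rad, 10 mm above the seat; then it snaps shut above the bar. The basket's weight is too little. Its rear bar is 92 mm behind: open fingers under 60 mm.
- lock_cylinder_1: bystander: brass lock cylinder 65x33x17 mm, lying loose. Origin: centre of its underside.
- pin_tin: bystander: round open tin, 64 mm diameter, 31 mm high. Origin: centre of its underside.
- marker: bystander: white marker pen with black cap, 127x18x18 mm, lying loose. Origin: centre of its underside.
Things that resemble listed ones, but are neither listed nor needed, are in the scene too. What is shaped like the basket but red is not meant.

How it is judged:
On the way, in this order (a step that is already met when the one before it is completed fails the run):
1. the bail stands upright (1.22 rad, within 0.25) while the basket stands on the worktop (value of joint bail between 0.97 and 1.47 rad and height (world z) of basket below 0.008 m and angle between basket's own z axis and vertical below 0.1 rad), for 0.2 s.
2. the lifted basket's bail presses the keeper open over the hook (value of joint keeper above 0.25 rad and height (world z) of basket above 0.015 m and contact force between basket and drip_stand above 2 N), for 0.02 s.
At the end, for the whole second after the job is handed in: The basket hangs still (under 0.04 m/s) in both prongs: crossbar middle within 20 mm of the seat in plan (12 mm along the prongs), underside over 18 mm above the worktop, within 0.3 rad of upright, keeper shut (below 0.045 rad; a bail lying on it holds it farther open) (height (world z) of basket above 0.018 m and horizontal distance between bail_grip and drip_stand below 0.02 m and x of bail_grip in the frame of drip_stand between -0.012 and 0.012 m and value of joint keeper below 0.045 rad and angle between basket's own z axis and vertical below 0.3 rad and linear speed of basket below 0.04 m/s and contact force between basket and drip_stand above 1.5 N); the robot touches nothing.
It fails at once if basket or bail pressed on the drip stand with more than 25 N (contact force between basket and drip_stand above 25 N).
It fails at once if hand or arm pushes the drip stand, prongs or keeper with more than 8 N (contact force between any of the arm, the fingers and drip_stand above 8 N).
It fails at once if basket tipped more than 0.6 rad (angle between basket's own z axis and vertical above 0.6 rad).
It fails at once if a bystander is moved by more than 30 mm (distance of any of lock_cylinder_1, pin_tin, marker from where it was at the start of the episode above 0.03 m).
It also fails if it takes over 62 s, if anything falls off the work surface, if the arm or the gripper's body presses on something with over 40 N, if the wrist force passes 120 N, or if a joint passes its speed limit or range.

## Working session

There is one attempt and no reset: what is moved stays moved. The work goes in short steps, Python scripts to look and compute and a shell command to move; the robot and the scene stay as the last step left them, time stands still between calls to the robot, and variables do not carry over. Pictures are saved under pics/ and viewed, at most 10 in all, crops included, and the job is handed in when it is done.

```bash
mkdir -p pics
cat > h.py <<'E'
import numpy as np, cv2
from plant import bot
from scipy.spatial.transform import Rotation as R
def toolT():
    s=bot.observe(); T=np.eye(4); T[:3,:3]=R.from_euler('xyz',s['tcp_rot']).as_matrix(); T[:3,3]=s['tcp_pos']; return T
def cam(name):
    """K, world->camera 4x4"""
    m=bot.camera_model(name)
    if name=='wrist': return np.array(m['K']), np.linalg.inv(toolT()@np.array(m['hand_eye']))
    T=np.eye(4); T[:3,:3]=cv2.Rodrigues(np.array(m['rvec'],float))[0]; T[:3,3]=np.ravel(m['tvec']); return np.array(m['K']),T
def proj(c,X):
    K,T=c; p=np.atleast_2d(X)@T[:3,:3].T+T[:3,3]; p=p@K.T; return p[:,:2]/p[:,2:]
def onplane(c,uv,z):
    K,T=c; d=T[:3,:3].T@np.linalg.solve(K,[uv[0],uv[1],1]); o=-T[:3,:3].T@T[:3,3]; return o+d*(z-o[2])/d[2]
def tri(obs):
    A=[];b=[]
    for c,uv in obs:
        K,T=c; d=T[:3,:3].T@np.linalg.solve(K,[uv[0],uv[1],1]); d/=np.linalg.norm(d); o=-T[:3,:3].T@T[:3,3]
        P=np.eye(3)-np.outer(d,d); A.append(P); b.append(P@o)
    A=np.vstack(A); b=np.hstack(b); x,*_=np.linalg.lstsq(A,b,rcond=None); return x, np.linalg.norm((A@x-b).reshape(-1,3),axis=1)
E
python3 - <<'E'
from h import *
a=bot.capture('scene'); b=bot.capture('top'); 
cv2.imwrite('pics/1.png',np.vstack([cv2.resize(a,(400,300)),cv2.resize(b,(400,300))]))
cv2.imwrite('pics/scene0.png',a);cv2.imwrite('pics/top0.png',b)
print(bot.tips_ahead, bot.observe())
for c in ['scene','top']:
    k=cam(c); print(c, (-k[1][:3,:3].T@k[1][:3,3]).round(3))
    for t in ['basket','bail_grip','drip_stand','stand_seat','pin_tin','marker','lock_cylinder_1']:
        print(c,t,[(np.round(d['xy']).tolist(),round(d['confidence'],2)) for d in bot.tip_of(t,c)][:4])
E
```

```text
0.008 {'clock': 0.1, 'qpos': array([-1.20456277e+00,  1.24452341e-01,  1.65151425e+00,  4.89523968e-05,
        1.36751787e+00, -8.25963005e-02]), 'joint_vel': array([-1.77774196e-04, -1.84066295e-03, -3.11274215e-03, -1.49718080e-05,
       -1.57800811e-04, -4.87899673e-05]), 'joint_efforts': array([ 2.47889302e-04, -4.24930394e+01, -3.66654503e+01, -7.00941018e-05,
        3.97123353e-03,  1.72147958e-05]), 'tcp_pos': array([ 0.28183976, -0.58513075,  0.23818158]), 'tcp_rot': array([-3.13971124e+00, -2.03841672e-04,  4.48819740e-01]), 'wrist_force': array([0.33990763, 0.95023109, 0.26531316]), 'moment': array([ 0.04590867,  0.03776602, -0.02311042]), 'grasp_force': 0.0, 'opening': 0.0851704435173397}
scene [-0.228 -0.727  1.244]
scene basket [([294.0, 324.0], 0.74)]
scene bail_grip [([261.0, 298.0], 0.71)]
scene drip_stand []
scene stand_seat [([217.0, 158.0], 0.79)]
scene pin_tin [([319.0, 214.0], 0.84)]
scene marker [([260.0, 275.0], 0.47)]
scene lock_cylinder_1 []
top [ 0.444 -0.     1.358]
top basket [([302.0, 184.0], 0.97), ([345.0, 246.0], 0.69)]
top bail_grip [([326.0, 260.0], 0.51), ([332.0, 178.0], 0.42)]
top drip_stand [([205.0, 193.0], 0.82)]
top stand_seat [([196.0, 194.0], 0.64)]
top pin_tin [([281.0, 146.0], 0.78)]
top marker [([298.0, 232.0], 0.59)]
top lock_cylinder_1 [([197.0, 192.0], 0.67), ([246.0, 223.0], 0.5)]
```

View pics/1.png

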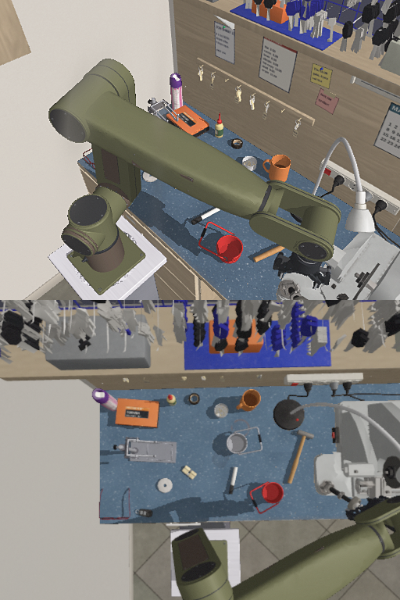

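The composite shows the steel basket in the top view at about pixel (302,184), with its bail to the right. The red look-alike is at (345,246). The grey stand is around (196,192) and the tin at (281,146). Basket candidates are (302,184) in grey steel and (345,246) in red; the grey one fits. I'll confirm that in an enlarged crop.

Run:
```python
from h import *
b=cv2.imread('pics/top0.png')
cv2.imwrite('pics/2.png',cv2.resize(b[105:285,125:390],None,fx=3,fy=3,interpolation=cv2.INTER_CUBIC))
k=cam('top')
for n,uv,z in [('basket',(302,184),0),('grip',(332,178),.09),('stand',(205,193),0),('seat',(196,194),.2),('tin',(281,146),0),('marker',(298,232),0),('lock',(246,223),0)]: print(n,onplane(k,uv,z).round(3))
```

```text
basket [ 0.547 -0.158  0.   ]
grip [ 0.559 -0.252  0.09 ]
stand [0.522 0.2   0.   ]
seat [0.508 0.199 0.2  ]
tin [ 0.691 -0.085  0.   ]
marker [ 0.372 -0.138  0.   ]
lock [0.409 0.051 0.   ]
```

View pics/2.png

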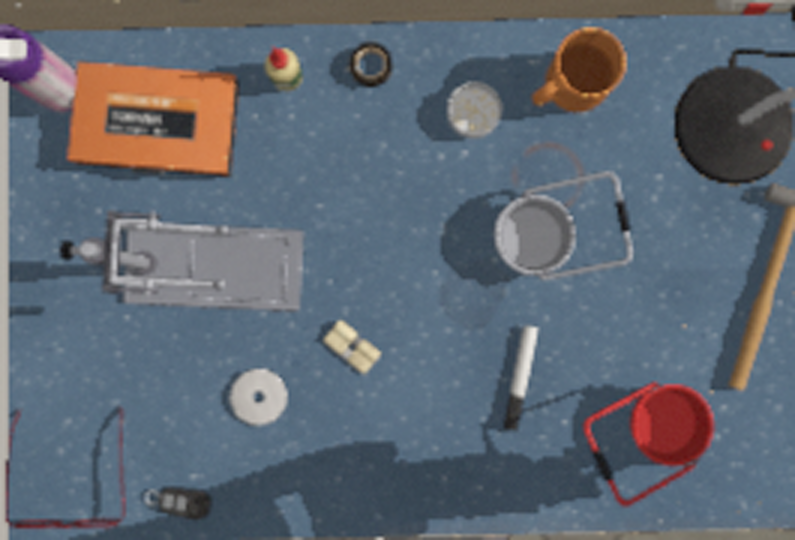

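The crop confirms it: the grey steel basket has its bail to the right, with the grip at full-frame pixel (333,177). The red one has its bail on the other side. The stand's post is at the left (~(157,188)) and its prongs point right.

```bash
cat >> h.py <<'E'
def delta(pos,rpy=None,Rm=None):
    """tool-axes shift and rotvec to reach a world pose"""
    T=toolT(); d=T[:3,:3].T@(np.array(pos)-T[:3,3]); M=R.from_euler('xyz',rpy).as_matrix() if Rm is None else Rm
    return d.round(4), R.from_matrix(T[:3,:3].T@M).as_rotvec().round(3)
E
python3 - <<'E'
from h import *
m=bot.camera_model('wrist'); print(np.round(m['K'],1),np.round(m['hand_eye'],3))
print(delta([.52,-.22,.36],[np.pi,0,1.0]))
E
```

```text
[[277.4   0.  255.6]
 [  0.  277.4 192. ]
 [  0.    0.    1. ]] [[-0.001 -0.965 -0.263  0.067]
 [ 1.    -0.001 -0.    -0.   ]
 [ 0.    -0.263  0.965 -0.134]
 [ 0.     0.     0.     1.   ]]
(array([ 0.3731, -0.2261, -0.1207]), array([ 0.   ,  0.   , -0.551]))
```

The rows are not in the units I measure in: shifts go in units of 20 mm and turns go in units of 0.25 rad. I convert before sending: -0.04 m is -2, -0.0226 m is -1.13, -0.138 rad is -0.552.

```bash
echo '[[[0,0,-2,0,0,0],[0,0,-2,0,0,0],[0,0,-2,0,0,0],[1.85,-1.13,0,0,0,0],[1.85,-1.13,0,0,0,0],[1.85,-1.13,0,0,0,0],[1.85,-1.13,0,0,0,0],[1.85,-1.13,0,0,0,0],[1.85,-1.13,0,0,0,0],[1.85,-1.13,0,0,0,0],[1.85,-1.13,0,0,0,0],[1.85,-1.13,0,0,0,0],[1.85,-1.13,0,0,0,0],[0,0,0,0,0,-0.552],[0,0,0,0,0,-0.552],[0,0,0,0,0,-0.552],[0,0,0,0,0,-0.552],[0,0,0,0,0,0]]]' > rows.txt && python3 -m handwheel rows.txt 0
python3 - <<'E'
from h import *
import pickle
k=cam('wrist'); a=bot.capture('wrist'); cv2.imwrite('pics/w1.png',a); b=bot.capture('scene'); cv2.imwrite('pics/s1.png',b)
for c in ['wrist','scene']:
    for t in ['basket','bail_grip','drip_stand','stand_seat','marker']:
        print(c,t,[(np.round(d['xy'],1).tolist(),round(d['confidence'],2)) for d in bot.tip_of(t,c)][:4])
pickle.dump(k,open('k1.pkl','wb'))
cv2.imwrite('pics/3.png',np.vstack([cv2.resize(a,(400,300)),cv2.resize(b,(400,300))]))
E
```

```text
clock: 2.6
tcp_pos: [0.5173, -0.2214, 0.3594]
tcp_rot: [3.141, 0.0, 1.001]
wrist_force: [-0.4, 1.0, 0.1]
opening: -0.0002
grasp_force: 0.0
wrist basket [([248.3, 114.6], 0.84), ([193.5, 248.6], 0.78)]
wrist bail_grip [([295.1, 164.1], 0.95), ([130.0, 240.9], 0.67)]
wrist drip_stand [([164.1, 159.6], 0.3)]
wrist stand_seat []
wrist marker [([162.8, 158.7], 0.94)]
scene basket [([302.9, 247.4], 0.56), ([289.0, 324.4], 0.55), ([218.5, 137.1], 0.3)]
scene bail_grip [([260.5, 295.8], 0.81), ([333.5, 245.6], 0.61)]
scene drip_stand [([223.9, 200.9], 0.63)]
scene stand_seat [([262.1, 275.2], 0.58)]
scene marker [([259.8, 276.6], 0.76)]
```

View pics/3.png

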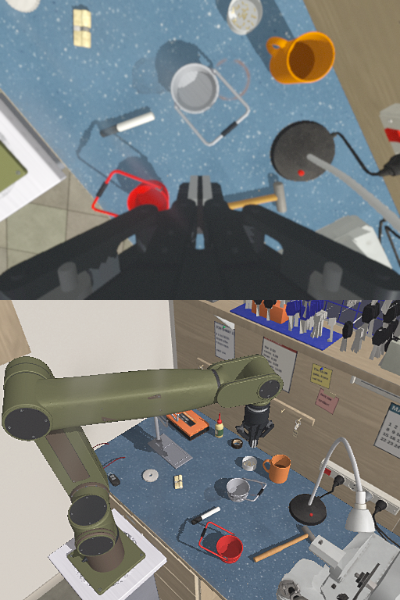

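The wrist view shows the steel basket at (248,115) with its grip at (295,164), and the red one is apart from it. In the scene view the basket is at (303,247) with its grip at (333,245). Next step is to triangulate.

Run:
```python
from h import *
import pickle
k=pickle.load(open('k1.pkl','rb')); t=cam('top'); s=cam('scene')
for n,l in [('basket',[(k,(248.3,114.6)),(t,(302,184)),(s,(302.9,247.4))]),('grip',[(k,(295.1,164.1)),(t,(332.5,177.5)),(s,(333.5,245.6))])]:
    for sub in (l,l[:2],[l[0],l[2]]):
        x,r=tri(sub); print(n,x.round(4),r.round(4))
# black grip sleeve axis in wrist image
a=cv2.imread('pics/w1.png'); g=cv2.cvtColor(a,cv2.COLOR_BGR2GRAY); m=np.zeros_like(g); cv2.circle(m,(295,164),20,255,-1); m[g>60]=0
n,lab,st,ce=cv2.connectedComponentsWithStats(m); i=1+np.argmax(st[1:,4]); ys,xs=np.where(lab==i)
vx,vy,x0,y0=cv2.fitLine(np.c_[xs,ys].astype(np.float32),cv2.DIST_L2,0,.01,.01).ravel(); print(st[i],x0,y0)
p=[onplane(k,(x0+e*vx*15,y0+e*vy*15),.09) for e in (-1,1)]; d=p[1]-p[0]; print('bar dir',d,np.arctan2(d[1],d[0]),p)
```

```text
basket [ 0.545  -0.1557  0.0065] [0.0001 0.0025 0.0027]
basket [ 0.5456 -0.1559  0.0209] [0.0002 0.0002]
basket [ 0.5443 -0.1546  0.0054] [0.0014 0.0014]
grip [ 0.5634 -0.2538  0.0859] [0.0029 0.0026 0.0007]
grip [ 0.5686 -0.2711  0.0042] [0.0007 0.0007]
grip [ 0.5654 -0.2533  0.0841] [0.0014 0.0014]
[284 157  17  15  44] 292.18182 163.79546
bar dir [0.04287885 0.00688521 0.        ] 0.15921447113705497 [array([ 0.54116201, -0.25384133,  0.09      ]), array([ 0.58404086, -0.24695612,  0.09      ])]
```

Scaled: 0.0365 m is 1.825, -0.0205 m is -1.025, -0.149 rad is -0.596.

```bash
echo '[[[-1.025,1.825,1,0,0,0],[-1.025,1.825,1,0,0,0],[-1.025,1.825,1,0,0,0],[0,0,0,0,0,-0.596],[0,0,0,0,0,-0.596],[0,0,0,0,0,-0.596],[0,0,0,0,0,-0.596],[0,0,0,0,0,-0.596],[0,0,0,0,0.56,0],[0,0,0,0,0.56,0],[0,0,0,0,0.56,0],[0,0,0,0,0.56,0],[0,0,0,0,0.56,0],[0,0,0,0,0,0]]]' > rows.txt && python3 -m handwheel rows.txt
python3 - <<'E'
from h import *
k=cam('wrist'); a=bot.capture('wrist'); cv2.imwrite('pics/w2.png',a)
L=bot.tip_of('bail_grip','wrist'); print([(d['xy'],d['confidence']) for d in L])
import pickle
k1=pickle.load(open('k1.pkl','rb'))
for d in L: print(tri([(k,d['xy']),(k1,(292.5,163.9))]))
th=.7;i=np.array([-.174,.985,0]);u=np.array([0,0,1.]); dd=np.sin(th)*i-np.cos(th)*u; xt=np.cos(th)*i+np.sin(th)*u
M=np.c_[xt,np.cross(dd,xt),dd]
print(delta([.576,-.332,.137],Rm=M),delta([.565,-.269,.060],Rm=M), bot.observe()['qpos'].round(2))
E
```

```text
clock: 4.6
tcp_pos: [0.5755, -0.3343, 0.2945]
tcp_rot: [-3.135, -0.705, 1.739]
wrist_force: [-1.1, -0.6, -1.7]
opening: -0.0002
grasp_force: 0.0
[([71.6, 170.5], 0.69), ([256.7, 222.5], 0.63)]
(array([ 0.51822895, -0.26190976,  0.30571574]), array([0.06876595, 0.06876595]))
(array([ 0.56284052, -0.25118823,  0.08817251]), array([0.00032034, 0.00032034]))
(array([-1.031e-01,  1.000e-04,  1.237e-01]), array([-0.001,  0.001, -0.001])) (array([-0.1037,  0.0003,  0.2238]), array([-0.001,  0.001, -0.001])) [-0.76  0.42  1.3   0.43  1.98 -0.87]
```

Scaled: 0.031 m is 1.55, 0.025 m is 1.25.

```bash
echo '[[[-1.29,0,1.55,0,0,0],[-1.29,0,1.55,0,0,0],[-1.29,0,1.55,0,0,0],[-1.29,0,1.55,0,0,0],[0,0,1.25,0,0,0],[0,0,1.25,0,0,0],[0,0,1.25,0,0,0],[0,0,1.25,0,0,0],[0,0,0,0,0,0],[0,0,0,0,0,0]]]' > rows.txt && python3 -m handwheel rows.txt
python3 - <<'E'
from h import *
k=cam('wrist'); a=bot.capture('wrist'); cv2.imwrite('pics/4.png',a)
E
```

```text
clock: 5.7
tcp_pos: [0.5656, -0.2677, 0.0631]
tcp_rot: [3.14, -0.697, 1.748]
wrist_force: [1.0, 0.4, 0.2]
opening: 0.0001
grasp_force: 0.0
```

View pics/4.png

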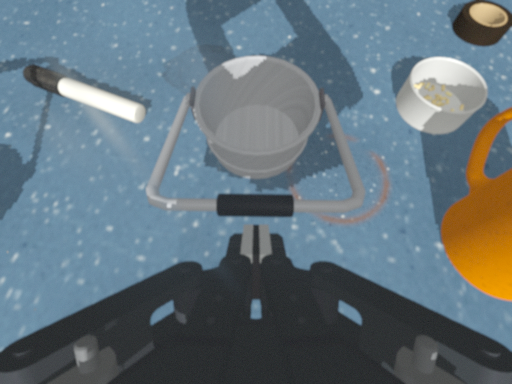

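The picture shows the sleeve at (255,205), centred over the closed fingertips at (257,226). By the geometry the bar lies about 27 mm above the finger axis and 16 mm behind the tip, so I'll push it along its arc.

Scaled: 0.0104 m is 0.52, 0.0103 m is 0.515.

```bash
echo '[[[0.325,0,0,0,0,0],[0.325,0,0,0,0,0],[0.52,0,-0.175,0,0,0],[0.52,0,-0.175,0,0,0],[0.52,0,-0.175,0,0,0],[0.515,0,0,0,0,0],[0.515,0,0,0,0,0],[0.515,0,0,0,0,0],[0.5,0,0.14,0,0,0],[0.5,0,0.14,0,0,0],[0.5,0,0.14,0,0,0],[0.325,0,0.2,0,0,0],[0.325,0,0.2,0,0,0],[0.325,0,0.2,0,0,0],[0,0,0,0,0,0],[0,0,0,0,0,0],[0,0,0,0,0,0]]]' > rows.txt && python3 -m handwheel rows.txt
python3 - <<'E'
from h import *
import pickle
k=cam('wrist'); a=bot.capture('wrist'); cv2.imwrite('pics/5.png',a); s=cam('scene'); b=bot.capture('scene'); cv2.imwrite('pics/s3.png',b)
t=cam('top'); c=bot.capture('top'); cv2.imwrite('pics/t3.png',c)
T=toolT()
for th in ['basket','bail_grip']:
  for n in ['wrist','scene','top']:
    print(th,n,[(np.round(d['xy'],1).tolist(),round(d['confidence'],2)) for d in bot.tip_of(th,n)])
E
```

```text
clock: 7.45
tcp_pos: [0.5472, -0.168, 0.1341]
tcp_rot: [-3.141, -0.7, 1.745]
wrist_force: [-0.4, -0.1, -0.9]
opening: -0.0002
grasp_force: 0.0
basket wrist []
basket scene [([290.3, 323.0], 0.69), ([302.4, 244.4], 0.63)]
basket top [([303.5, 181.3], 0.63), ([204.9, 191.9], 0.31)]
bail_grip wrist [([257.0, 222.1], 0.92)]
bail_grip scene [([261.2, 296.1], 0.77), ([308.7, 218.9], 0.65)]
bail_grip top [([305.7, 180.9], 0.49)]
```

View pics/5.png

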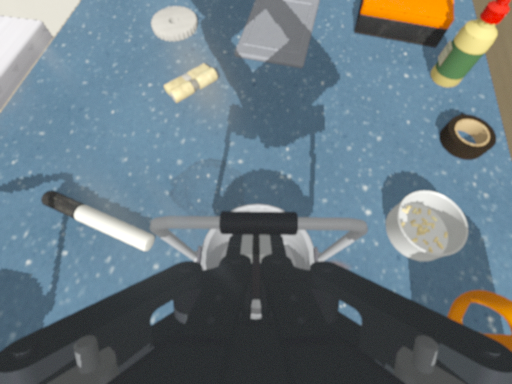

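The bail stands up, with the sleeve resting on the finger at (257,222). I'll check the angle by triangulation.

Run:
```python
from h import *
k=cam('wrist'); s=cam('scene'); t=cam('top'); print(tri([(k,(257,222.1)),(s,(308.7,218.9))]), tri([(k,(257,222.1)),(t,(305.7,180.9))]), tri([(s,(308.7,218.9)),(t,(305.7,180.9))]))
print('basket', onplane(s,(302.4,244.4),0),onplane(t,(303.5,181.3),0))
i=np.array([-.174,.985,0])
print(delta([.5625,-.255,.20],[np.pi,0,.175]),delta([.5625,-.255,.28],[np.pi,0,.175]))
```

```text
(array([ 0.54760477, -0.16092668,  0.14990969]), array([0.00137231, 0.00137231])) (array([ 0.54676697, -0.15496776,  0.1364837 ]), array([0.00021342, 0.00021342])) (array([ 0.5491307 , -0.1567227 ,  0.14338078]), array([0.00379671, 0.00379671]))
basket [ 0.55512881 -0.14174393  0.        ] [ 0.55719819 -0.16402866  0.        ]
(array([-2.520e-02, -1.000e-04, -1.073e-01]), array([-0.548, -0.548,  1.5  ])) (array([ 2.640e-02, -1.000e-04, -1.685e-01]), array([-0.548, -0.548,  1.5  ]))
```

Scaled: -0.035 m is -1.75, -0.02 m is -1, -0.14 rad is -0.56.

```bash
echo '[[[-0.15,0,-0.5,0,0,0],[-0.2,0,-1,0,0,0],[0,0,-1.75,0,0,0],[0,0,-1.75,0,0,0],[0,0,-1.75,0,0,0],[0,0,-1.75,0,0,0],[0,0,0,0,-0.56,0],[0,0,0,0,-0.56,0],[0,0,0,0,-0.56,0],[0,0,0,0,-0.56,0],[0,0,0,0,-0.56,0]]]' > rows.txt && python3 -m handwheel rows.txt .045
echo '[[[0,0,0,0,0,0.572],[0,0,0,0,0,0.572],[0,0,0,0,0,0.572],[0,0,0,0,0,0.572],[0,0,0,0,0,0.572],[0,0,0,0,0,0.572],[0,0,0,0,0,0.572],[0,0,0,0,0,0.572],[0,0,0,0,0,0.572],[0,0,0,0,0,0.572],[0,0,0,0,0,0.572],[0,0,0,0,0,0]]]' > rows.txt && python3 -m handwheel rows.txt
python3 - <<'E'
from h import *
import pickle
k=cam('wrist'); a=bot.capture('wrist'); cv2.imwrite('pics/w6.png',a); s=cam('scene'); b=bot.capture('scene'); t=cam('top'); c=bot.capture('top')
o={}
for th in ['basket','bail_grip']:
  for n in ['wrist','scene','top']:
    print(th,n,[(np.round(d['xy'],1).tolist(),round(d['confidence'],2)) for d in bot.tip_of(th,n)])
pickle.dump(k,open('k6.pkl','wb')); print(bot.observe()['qpos'].round(2))
cv2.imwrite('pics/6.png',np.vstack([cv2.resize(a,(400,300)),cv2.resize(c[105:285,125:390],(400,272))]))
E
```

```text
clock: 9.0
tcp_pos: [0.5676, -0.282, 0.2617]
tcp_rot: [3.139, 0.007, 1.745]
wrist_force: [-0.5, 0.2, 0.3]
opening: 0.0448
grasp_force: 0.0
clock: 10.2
tcp_pos: [0.5673, -0.2814, 0.2603]
tcp_rot: [3.141, -0.0, 0.173]
wrist_force: [0.2, 0.0, -0.1]
opening: 0.0451
grasp_force: 0.0
basket wrist [([249.4, 311.6], 0.77), ([167.3, 165.4], 0.72)]
basket scene [([304.7, 246.3], 0.67), ([291.5, 323.8], 0.63)]
basket top [([300.4, 184.8], 0.63)]
bail_grip wrist [([120.8, 189.6], 0.91), ([168.8, 164.2], 0.39)]
bail_grip scene [([307.4, 217.6], 0.69), ([261.5, 297.8], 0.57)]
bail_grip top [([306.2, 180.3], 0.55)]
[-0.54  0.08  1.67 -0.    1.4   0.85]
```

View pics/6.png

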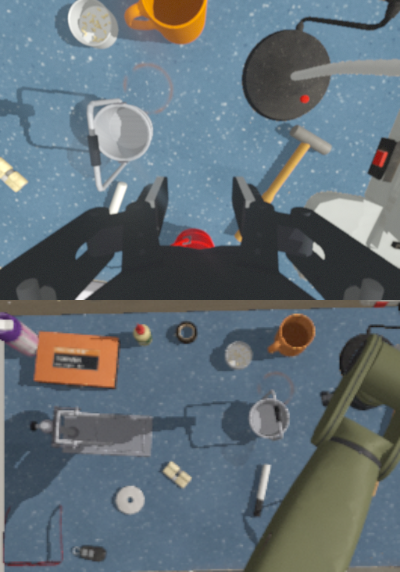

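The bail stands upright. The sleeve is at wrist (121,190) and the basket at wrist (167,165).

Run:
```python
from h import *
k=cam('wrist'); s=cam('scene'); t=cam('top'); w=(k,(120.8,189.6)); sc=(s,(307.4,217.6)); tp=(t,(307.5,180.2))
print(tri([w,sc]),tri([w,tp]),tri([w,sc,tp]), onplane(k,w[1],.155))
print('basket',tri([(k,(167.3,165.4)),(s,(304.7,246.3)),(t,(300.4,184.8))]),onplane(k,(167.3,165.4),0))
a=cv2.imread('pics/w6.png'); g=cv2.cvtColor(a,cv2.COLOR_BGR2GRAY); m=np.zeros_like(g); cv2.circle(m,(121,190),30,255,-1); m[g>60]=0
n,lab,st,ce=cv2.connectedComponentsWithStats(m); i=1+np.argmax(st[1:,4]); ys,xs=np.where(lab==i)
vx,vy,x0,y0=cv2.fitLine(np.c_[xs,ys].astype(np.float32),cv2.DIST_L2,0,.01,.01).ravel(); print(st[i],x0,y0)
p=[onplane(k,(x0+e*vx*15,y0+e*vy*15),.15) for e in (-1,1)]; d=p[1]-p[0]; print('bar dir',np.arctan2(d[1],d[0]),(p[0]+p[1])/2)
```

```text
(array([ 0.54871935, -0.15758535,  0.14963409]), array([0.00134536, 0.00134536])) (array([ 0.5484327 , -0.15903617,  0.14901217]), array([0.00043659, 0.00043659])) (array([ 0.54835131, -0.15836623,  0.15052562]), array([0.0012639 , 0.00167042, 0.00083127])) [ 0.550854  -0.1614738  0.155    ]
basket (array([ 0.54652683, -0.15504122,  0.00694337]), array([0.00263566, 0.00316002, 0.00435321])) [ 0.54486986 -0.15577443  0.        ]
[120 175   4   4   8] 122.125 176.0
bar dir -2.3262775968088256 [ 0.56194382 -0.15992214  0.15      ]
```

Scaled: -0.031 m is -1.55, 0.03 m is 1.5.

```bash
echo '[[[0.05,-1.55,0,0,0,0],[0.05,-1.55,0,0,0,0],[0.05,-1.55,0,0,0,0],[0,-1.55,0,0,0,0],[0,0,0,0,0,0],[0,0,1.5,0,0,0],[0,0,1.5,0,0,0],[0,0,1.5,0,0,0],[0,0,0.9,0,0,0],[0,0,0.5,0,0,0],[0,0,0,0,0,0],[0,0,0,0,0,0]]]' > rows.txt && python3 -m handwheel rows.txt .045
python3 - <<'E'
from h import *
a=bot.capture('wrist'); cv2.imwrite('pics/7.png',a)
print(delta([.549,-.1585,.142],[np.pi,0,.173]))
E
```

```text
clock: 11.85
tcp_pos: [0.5495, -0.1588, 0.1427]
tcp_rot: [3.141, -0.001, 0.173]
wrist_force: [-0.1, 0.0, -0.2]
opening: 0.0454
grasp_force: 0.0
(array([-0.0007, -0.0005,  0.0013]), array([ 0.001, -0.002, -0.   ]))
```

View pics/7.png

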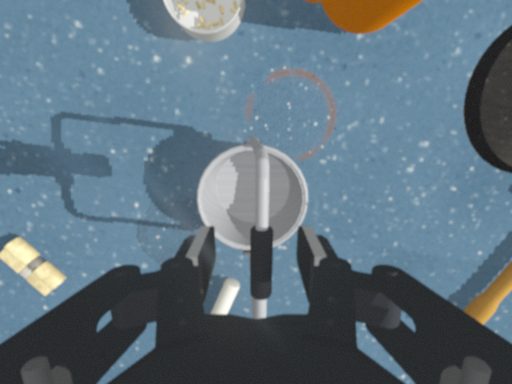

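The sleeve (261,228–297) lies midway between the open pads, parallel to them. Next I close on it and lift.

```bash
echo '[[[0,0,0,0,0,0],[0,0,0,0,0,0],[0,0,0,0,0,0],[0,0,0,0,0,0],[0,0,0,0,0,0],[0,0,0,0,0,0],[0,0,-0.25,0,0,0],[0,0,-0.5,0,0,0],[0,0,-0.75,0,0,0],[0,0,-1,0,0,0],[0,0,-1,0,0,0],[0,0,-1,0,0,0],[0,0,-1,0,0,0],[0,0,-1,0,0,0],[0,0,-1,0,0,0],[0,0,-0.5,0,0,0],[0,0,0,0,0,0],[0,0,0,0,0,0]]]' > rows.txt && python3 -m handwheel rows.txt 0
python3 - <<'E'
from h import *
print(delta([.50,.06,.30],[np.pi,0,.0]))
t=cam('top');a=bot.capture('top');cv2.imwrite('pics/t8.png',a)
for th in ['drip_stand','stand_seat','keeper']: print(th,[(np.round(d['xy'],1).tolist(),round(d['confidence'],2)) for d in bot.tip_of(th,'top')])
r=bot.regions_of('drip_stand','top'); print([(d['extent'],d['confidence']) for d in r])
E
```

```text
clock: 13.7
tcp_pos: [0.5485, -0.1581, 0.3011]
tcp_rot: [-3.141, 0.001, 0.173]
wrist_force: [0.1, 0.5, -4.2]
opening: 0.009
grasp_force: 58.6
(array([-0.0103, -0.2232,  0.0012]), array([-0.   ,  0.001,  0.173]))
drip_stand [([206.1, 193.5], 0.96)]
stand_seat [([194.6, 192.6], 0.69)]Traceback (most recent call last):
  File "<stdin>", line 4, in <module>
ValueError: it knows: bail_grip, basket, drip_stand, lock_cylinder, marker, pin_tin, stand_entry, stand_seat
```

Scaled: -0.028 m is -1.4, -0.025 m is -1.25, 0.052 rad is 0.208.

```bash
echo '[[[0,-0.3,0,0,0,0],[0,-0.7,0,0,0,0],[0,-1.1,0,0,0,0],[0,-1.4,0,0,0,0],[0,-1.4,0,0,0,0],[0,-1.4,0,0,0,0],[0,-1.4,0,0,0,0],[0,-1.25,0,0,0,0],[0,-1,0,0,0,0],[0,-0.65,0,0,0,0],[0,-0.3,0,0,0,0],[0,0,0,0,0,0.208],[0,0,0,0,0,0.208],[0,0,0,0,0,0.208],[0,0,0,0,0,0.208],[0,0,0,0,0,0]]]' > rows.txt && python3 -m handwheel rows.txt
python3 - <<'E'
from h import *
import pickle
k=cam('wrist'); a=bot.capture('wrist'); cv2.imwrite('pics/8.png',a); b=bot.capture('scene'); cv2.imwrite('pics/s8.png',b)
for n in ['wrist','scene']:
  for th in ['drip_stand','stand_seat','stand_entry','basket','bail_grip']: print(n,th,[(np.round(d['xy'],1).tolist(),round(d['confidence'],2)) for d in bot.tip_of(th,n)])
pickle.dump(k,open('k8.pkl','wb'))
E
```

```text
clock: 15.45
tcp_pos: [0.5114, 0.0561, 0.3016]
tcp_rot: [3.141, 0.0, -0.036]
wrist_force: [0.2, -0.3, -4.3]
opening: 0.0091
grasp_force: 58.5
wrist drip_stand [([163.8, 157.1], 0.65)]
wrist stand_seat [([92.5, 194.1], 0.72)]
wrist stand_entry [([36.3, 220.0], 0.64)]
wrist basket [([471.2, 263.9], 0.76), ([255.3, 186.4], 0.66)]
wrist bail_grip [([446.6, 315.7], 0.77), ([255.5, 261.7], 0.62)]
scene drip_stand [([221.3, 195.8], 0.71)]
scene stand_seat [([218.6, 152.8], 0.87)]
scene stand_entry [([219.7, 138.1], 0.74), ([247.1, 152.2], 0.16)]
scene basket [([289.5, 324.3], 0.93), ([247.8, 184.4], 0.84), ([319.3, 213.3], 0.23)]
scene bail_grip [([247.1, 152.6], 0.45), ([222.8, 197.2], 0.42)]
```

View pics/8.png

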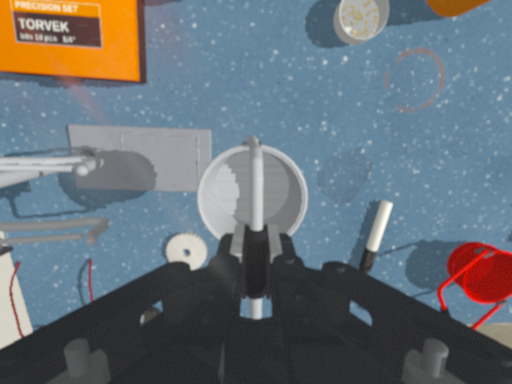

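The wrist view shows the prong ends at about (92,163) and (100,232), and the base's rear edge from (68,125) to (211,129). The held basket is at (255,187).

Run:
```python
from h import *
import pickle
k=pickle.load(open('k8.pkl','rb')); s=cam('scene'); t=cam('top')
print('origin',onplane(k,(163.8,157.1),0),onplane(s,(221.3,195.8),0),onplane(t,(206,193.5),0))
print('seat',onplane(k,(92.5,194.1),.2),onplane(s,(218.6,152.8),.2),onplane(t,(194.6,192.6),.2),onplane(t,(196,194),.2))
print('entry',onplane(k,(36.3,220),.265),onplane(s,(219.7,138.1),.265))
p=[onplane(k,x,.008) for x in [(72,125),(208,129)]]; d=p[1]-p[0]; print('base edge',p,'yaw a',np.arctan2(-d[0],-d[1]))
# base outline lines in top view
g=cv2.cvtColor(cv2.imread('pics/t8.png'),cv2.COLOR_BGR2GRAY)
a=cv2.imread('pics/8.png')[100:260,0:240]; b=cv2.imread('pics/s8.png')[110:230,170:290]; c=cv2.imread('pics/t8.png')[150:230,140:240]
f=lambda im,w,h: cv2.resize(im,(w,h),interpolation=cv2.INTER_CUBIC)
cv2.imwrite('pics/9.png',np.vstack([f(a,780,300) if 0 else f(a,450,300),f(b,450,300)]) if 0 else np.hstack([f(a,480,320),cv2.copyMakeBorder(f(b,320,320),0,0,0,0,0)]))
cv2.imwrite('pics/10.png',f(c,600,480))
```

```text
origin [0.52203078 0.20087638 0.        ] [0.52015897 0.21248877 0.        ] [0.52046915 0.19677392 0.        ]
seat [0.51769836 0.20051953 0.2       ] [0.52686011 0.21319818 0.2       ] [0.51286577 0.20363745 0.2       ] [0.50834847 0.19927805 0.2       ]
entry [0.51830415 0.20041136 0.265     ] [0.53038233 0.2049937  0.265     ]
base edge [array([0.57619246, 0.32974718, 0.008     ]), array([0.56283229, 0.12645687, 0.008     ])] yaw a 0.06562528711132326
```

View pics/9.png

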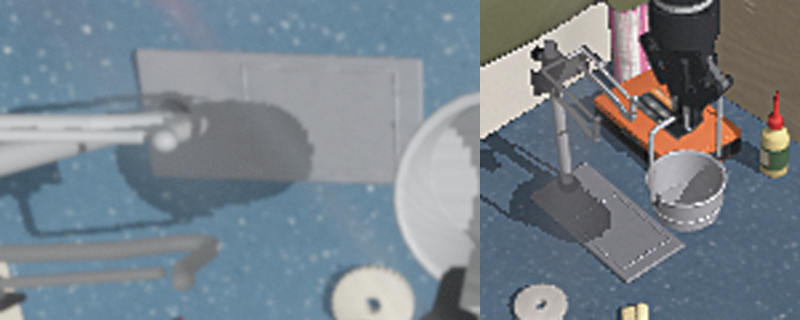

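View pics/10.png

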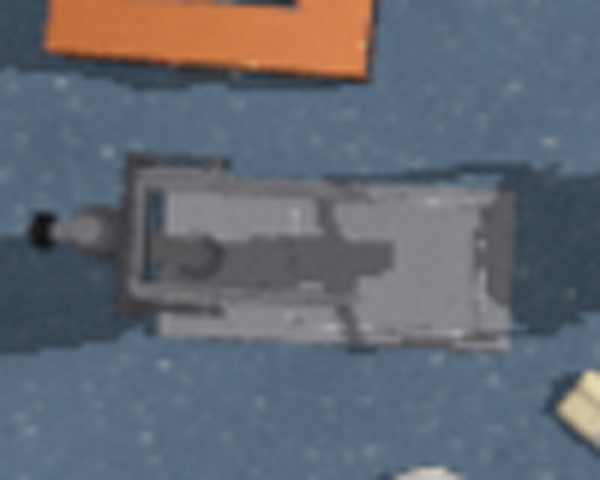

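The scene crop shows prongs pointing toward the held basket. The top crop shows the prong ends near full-frame (194,182) and (198,199), and the base's front edge near column 225. I'll now refine the stand's yaw, prong tips and height numerically.

Run:
```python
from h import *
import pickle
k8=pickle.load(open('k8.pkl','rb')); t=cam('top')
for name,k,f,box in [('w8',k8,'pics/8.png',(50,110,235,250)),('t8',t,'pics/t8.png',(140,165,235,215)),('t0',t,'pics/top0.png',(140,165,235,215))]:
    g=cv2.cvtColor(cv2.imread(f),cv2.COLOR_BGR2GRAY); L=cv2.createLineSegmentDetector().detect(g)[0][:,0]
    for l in L:
        if np.hypot(l[2]-l[0],l[3]-l[1])<18 or not(box[0]<l[0]<box[2] and box[0]<l[2]<box[2] and box[1]<l[1]<box[3] and box[1]<l[3]<box[3]): continue
        p,q=onplane(k,l[:2],.008),onplane(k,l[2:],.008); d=q-p; an=np.arctan2(d[0],d[1]); an=(an+np.pi/4)%(np.pi/2)-np.pi/4
        print(name,l.round(1),'a=%.3f'%an,p[:2].round(3),q[:2].round(3))
for z in (.2,.22,.235,.25):
    f,n=onplane(k8,(81.5,170),z),onplane(k8,(91.5,240),z); d=n-f; print(z,f.round(4),n.round(4),np.hypot(*d[:2]).round(4),'mid',((f+n)/2).round(4),'a',np.arctan2(d[1],-d[0]).round(3))
    f,n=onplane(k8,(97.5,160),z-.038),onplane(k8,(106.5,221.5),z-.038); d=n-f; print('   low',f.round(4),n.round(4),np.hypot(*d[:2]).round(4),'mid',((f+n)/2).round(4))
```

```text
w8 [195.5 199.4 204.8 227.6] a=-0.219 [0.453 0.156] [0.404 0.145]
w8 [ 84.5 155.2  60.5 157.8] a=-0.069 [0.531 0.32 ] [0.528 0.358]
w8 [229.5 147.1 209.2 162.5] a=-0.601 [0.535 0.096] [0.512 0.129]
w8 [ 67.4 123.2  70.6 144.4] a=0.058 [0.579 0.336] [0.548 0.338]
w8 [209.4 161.9 197.1 187. ] a=0.527 [0.513 0.128] [0.474 0.151]
w8 [ 96.8 150.3 115.7 149.5] a=-0.009 [0.537 0.3  ] [0.537 0.27 ]
w8 [136.8 150.7 153.3 164.1] a=0.768 [0.534 0.238] [0.513 0.216]
w8 [211.3 158.1 211.2 129.4] a=0.076 [0.519 0.125] [0.562 0.122]
w8 [116.7 149.7 135.8 151.6] a=0.136 [0.537 0.269] [0.533 0.24 ]
w8 [146.2 193.3 128.  200.2] a=-0.329 [0.466 0.234] [0.456 0.264]
w8 [208.2 129.1  70.6 124.3] a=0.071 [0.563 0.126] [0.577 0.332]
w8 [155.6 190.1 194.4 190.7] a=0.054 [0.471 0.218] [0.468 0.156]
w8 [203.6 178.7 219.  160.3] a=0.748 [0.487 0.14 ] [0.515 0.113]
w8 [105.6 188.3 144.4 189.9] a=0.080 [0.477 0.297] [0.472 0.236]
w8 [218.4 234.  204.8 217.6] a=-0.597 [0.392 0.123] [0.422 0.143]
w8 [ 78.1 187.4  98.1 188.6] a=0.100 [0.48 0.34] [0.477 0.309]
t8 [220.7 179.9 200.6 180.7] a=-0.019 [0.569 0.141] [0.5
[... 485 characters left out ...]
0.2   ] [0.4739 0.2099 0.2   ] 0.0657 mid [0.5067 0.2079 0.2   ] a 0.061
   low [0.5426 0.2124 0.162 ] [0.4776 0.2151 0.162 ] 0.0651 mid [0.5101 0.2138 0.162 ]
0.22 [0.5428 0.193  0.22  ] [0.4828 0.1967 0.22  ] 0.0601 mid [0.5128 0.1948 0.22  ] a 0.061
   low [0.5452 0.2009 0.182 ] [0.4849 0.2034 0.182 ] 0.0603 mid [0.5151 0.2021 0.182 ]
0.235 [0.5453 0.1834 0.235 ] [0.4895 0.1868 0.235 ] 0.0559 mid [0.5174 0.1851 0.235 ] a 0.061
   low [0.5472 0.1922 0.197 ] [0.4905 0.1945 0.197 ] 0.0568 mid [0.5188 0.1934 0.197 ]
0.25 [0.5478 0.1737 0.25  ] [0.4961 0.1769 0.25  ] 0.0517 mid [0.522  0.1753 0.25  ] a 0.061
   low [0.5492 0.1835 0.212 ] [0.496  0.1857 0.212 ] 0.0532 mid [0.5226 0.1846 0.212 ]
```

The rows are not in the units I measure in: shifts go in units of 20 mm and turns go in units of 0.25 rad. I convert before sending: -0.02 m is -1, 0.015 m is 0.75, 0.015 rad is 0.06.

```bash
echo '[[[0,0,0.4,0,0,0.06],[0,0,0.75,0,0,0.06],[0,0,0.75,0,0,0],[0,0,0.425,0,0,0],[0,0,0,0,0,0],[0,-0.3,0,0,0,0],[0,-0.7,0,0,0,0],[0,-1,0,0,0,0],[0,-1,0,0,0,0],[0,-0.6,0,0,0,0],[0,-0.25,0,0,0,0],[0,0,0,0,0,0],[0,0,0,0,0,0]]]' > rows.txt && python3 -m handwheel rows.txt
python3 - <<'E'
from h import *
import pickle
k=cam('wrist'); a=bot.capture('wrist'); cv2.imwrite('pics/w11.png',a); s=cam('scene'); b=bot.capture('scene'); cv2.imwrite('pics/s11.png',b); c=bot.capture('top'); cv2.imwrite('pics/t11.png',c); t=cam('top')
K={'wrist':k,'scene':s,'top':t}; Z={'drip_stand':0,'stand_seat':.2,'stand_entry':.265,'bail_grip':.267}
for n in K:
  for th in Z: print(n,th,[(np.round(d['xy'],1).tolist(),round(d['confidence'],2),onplane(K[n],d['xy'],Z[th])[:2].round(4)) for d in bot.tip_of(th,n)][:2])
pickle.dump(k,open('k11.pkl','wb'))
print(delta([.5206,.2014,.255],[np.pi,0,-.066]))
E
```

```text
clock: 17.35
tcp_pos: [0.5164, 0.1331, 0.2553]
tcp_rot: [3.141, -0.0, -0.065]
wrist_force: [-0.7, -0.9, -4.3]
opening: 0.0089
grasp_force: 58.5
wrist drip_stand [([208.9, 164.4], 0.87, array([0.5224, 0.1995]))]
wrist stand_seat [([163.5, 216.4], 0.71, array([0.5181, 0.2005]))]
wrist stand_entry [([120.0, 260.6], 0.69, array([0.5187, 0.2013])), ([427.3, 2.2], 0.26, array([0.6221, 0.0592]))]
wrist bail_grip [([256.0, 262.5], 0.67, array([0.5143, 0.1336])), ([164.7, 214.5], 0.33, array([0.5421, 0.1746]))]
scene drip_stand [([221.9, 199.8], 0.79, array([0.5083, 0.1964]))]
scene stand_seat [([216.3, 156.6], 0.73, array([0.5089, 0.2047]))]
scene stand_entry [([217.7, 137.9], 0.58, array([0.5266, 0.2104]))]
scene bail_grip [([260.0, 296.4], 0.71, array([ 0.2014, -0.2963])), ([230.7, 150.8], 0.55, array([0.5108, 0.1327]))]
top drip_stand [([204.5, 194.6], 0.62, array([0.5165, 0.2024]))]
top stand_seat [([203.1, 193.4], 0.74, array([0.5097, 0.1769])), ([196.1, 192.4], 0.73, array([0.5134, 0.1989]))]
top stand_entry [([190.7, 187.9], 0.67, array([0.5233, 0.2036]))]
top bail_grip [([326.7, 258.4], 0.7, array([ 0.3071, -0.1927]))]
(array([-0.0002, -0.0682,  0.0002]), array([0.   , 0.   , 0.001]))
```

```bash
echo '[[[0,-0.3,0,0,0,0],[0,-0.7,0,0,0,0],[0,-0.9,0,0,0,0],[0,-0.8,0,0,0,0],[0,-0.5,0,0,0,0],[0,-0.225,0,0,0,0],[0,0,0,0,0,0],[0,0,0,0,0,0],[0,0,0,0,0,0]]]' > rows.txt && python3 -m handwheel rows.txt
python3 - <<'E'
from h import *
k=cam('wrist'); a=bot.capture('wrist'); cv2.imwrite('pics/w12.png',a); T=toolT()
Z={'drip_stand':0,'stand_seat':.2,'stand_entry':.265,'bail_grip':.267}
for th in Z: print(th,[(np.round(d['xy'],1).tolist(),round(d['confidence'],2),onplane(k,d['xy'],Z[th])[:2].round(4)) for d in bot.tip_of(th,'wrist')][:2])
print(delta([.5206,.2016,.255],[np.pi,0,-.066]), bot.observe()['wrist_force'])
E
```

```text
clock: 19.0
tcp_pos: [0.5209, 0.2012, 0.2552]
tcp_rot: [3.141, 0.0, -0.066]
wrist_force: [0.3, -0.1, -3.6]
opening: 0.009
grasp_force: 58.5
drip_stand []
stand_seat []
stand_entry [([483.6, 4.4], 0.62, array([0.6243, 0.1052]))]
bail_grip [([255.1, 261.2], 0.72, array([0.5196, 0.2022]))]
(array([-0.0003, -0.0002,  0.0003]), array([ 0., -0.,  0.])) [-0.27834441 -0.82027483 -3.94172514]
```

```bash
echo '[[[0,0,0.3,0,0,0],[0,0,0.3,0,0,0],[0,0,0.3,0,0,0],[0,0,0.25,0,0,0],[0,0,0,0,0,0]]]' > rows.txt && python3 -m handwheel rows.txt; echo '[[[0,0,0.2,0,0,0],[0,0,0.2,0,0,0],[0,0,0.2,0,0,0],[0,0,0,0,0,0]]]' > rows.txt && python3 -m handwheel rows.txt; echo '[[[0,0,0.15,0,0,0],[0,0,0.15,0,0,0],[0,0,0,0,0,0]]]' > rows.txt && python3 -m handwheel rows.txt
```

```text
clock: 19.75
tcp_pos: [0.5202, 0.2015, 0.2307]
tcp_rot: [3.141, 0.002, -0.065]
wrist_force: [-0.6, -0.4, -5.1]
opening: 0.0088
grasp_force: 58.5
clock: 20.15
tcp_pos: [0.521, 0.2017, 0.2202]
tcp_rot: [3.142, -0.0, -0.065]
wrist_force: [0.0, -0.5, -1.5]
opening: 0.0088
grasp_force: 58.8
clock: 20.45
tcp_pos: [0.5213, 0.2017, 0.2146]
tcp_rot: [-3.141, -0.001, -0.065]
wrist_force: [0.0, 0.5, 0.1]
opening: 0.009
grasp_force: 58.9
```

```bash
for i in 1 2 3; do echo '[[[0,0,0.1,0,0,0],[0,0,0.1,0,0,0],[0,0,0,0,0,0]]]' > rows.txt && python3 -m handwheel rows.txt | egrep 'tcp_pos|force:'; done
```

```text
tcp_pos: [0.5211, 0.2016, 0.2104]
wrist_force: [1.2, -0.3, 1.0]
grasp_force: 59.0
tcp_pos: [0.5209, 0.2014, 0.2061]
wrist_force: [0.5, -1.6, 3.2]
grasp_force: 59.1
tcp_pos: [0.5207, 0.2011, 0.2017]
wrist_force: [-0.3, -3.0, 1.9]
grasp_force: 59.2
```

```bash
for i in 1 2 3; do echo '[[[0,0,0.1,0,0,0],[0,0,0,0,0,0]]]' > rows.txt && python3 -m handwheel rows.txt | egrep 'clock|tcp_pos|wrist_force:'; done
```

```text
clock: 21.55
tcp_pos: [0.5206, 0.2007, 0.1994]
wrist_force: [0.0, -6.9, 1.3]
clock: 21.75
tcp_pos: [0.5198, 0.2011, 0.1963]
wrist_force: [-0.1, -0.0, -3.9]
clock: 21.95
tcp_pos: [0.5197, 0.2018, 0.1943]
wrist_force: [-0.6, 0.6, -4.3]
```

The keeper has slipped past. The seat should be about 10 mm below the slip point, so I'll feel for it.

Scaled: 0.002 m is 0.1.

```bash
echo '[[[0,0,0.1,0,0,0],[0,0,0,0,0,0]]]' > rows.txt && python3 -m handwheel rows.txt | egrep 'tcp_pos|wrist_force:'; for i in 1 2 3; do echo '[[[0,0,0.05,0,0,0],[0,0,0,0,0,0]]]' > rows.txt && python3 -m handwheel rows.txt | egrep 'clock|tcp_pos|wrist_force:'; done
```

```text
tcp_pos: [0.5204, 0.2018, 0.1934]
wrist_force: [-0.1, -0.3, -3.4]
clock: 22.35
tcp_pos: [0.5208, 0.2017, 0.1931]
wrist_force: [-0.4, -0.0, -3.9]
clock: 22.55
tcp_pos: [0.5208, 0.2017, 0.1921]
wrist_force: [-0.5, 0.9, -3.8]
clock: 22.75
tcp_pos: [0.5208, 0.2016, 0.1911]
wrist_force: [-0.8, 0.4, -3.9]
```

```bash
for i in 1 2 3 4 5; do echo '[[[0,0,0.05,0,0,0],[0,0,0,0,0,0]]]' > rows.txt && python3 -m handwheel rows.txt | egrep 'tcp_pos|wrist_force:'; done
```

```text
tcp_pos: [0.5208, 0.2016, 0.1901]
wrist_force: [0.0, -0.4, -4.3]
tcp_pos: [0.5209, 0.2017, 0.1896]
wrist_force: [-0.8, -0.4, -3.3]
tcp_pos: [0.521, 0.2017, 0.1893]
wrist_force: [-3.0, -1.0, 2.2]
tcp_pos: [0.5211, 0.2018, 0.1892]
wrist_force: [-5.1, -2.3, 7.3]
tcp_pos: [0.5212, 0.2018, 0.1891]
wrist_force: [-6.9, -1.4, 10.9]
```

```bash
echo '[[[0,0,-0.075,0,0,0],[0,0,-0.05,0,0,0],[0,0,0,0,0,0],[0,0,0,0,0,0]]]' > rows.txt && python3 -m handwheel rows.txt | egrep 'clock|tcp_pos|wrist_force:'; echo '[[[0,0,0,0,0,0],[0,0,0,0,0,0],[0,0,0,0,0,0],[0,0,0,0,0,0],[0,0,0,0,0,0]]]' > rows.txt && python3 -m handwheel rows.txt .035
```

```text
clock: 24.15
tcp_pos: [0.5211, 0.2018, 0.1893]
wrist_force: [-2.8, -0.8, 4.4]
clock: 24.65
tcp_pos: [0.5208, 0.2016, 0.1885]
tcp_rot: [3.142, 0.0, -0.065]
wrist_force: [0.8, 0.5, -1.0]
opening: 0.035
grasp_force: 0.0
```

Scaled: -0.01 m is -0.5, -0.008 m is -0.4.

```bash
echo '[[[0,0,-0.2,0,0,0],[0,0,-0.4,0,0,0],[0,0,-0.5,0,0,0],[0,0,-0.5,0,0,0],[0,0,0,0,0,0]]]' > rows.txt && python3 -m handwheel rows.txt | egrep 'clock|tcp_pos|wrist_force:'; echo '[[[0,0,-0.75,0,0,0],[0,0,-1,0,0,0],[0,0,-1,0,0,0],[0,0,-1.25,0,0,0],[0,0,-1.25,0,0,0],[0,0,-1.25,0,0,0],[0,0,0,0,0,0],[0,0,0,0,0,0]]]' > rows.txt && python3 -m handwheel rows.txt
python3 - <<'E'
from h import *
K={n:cam(n) for n in('wrist','scene','top')}; 
for n in K: cv2.imwrite('pics/%s13.png'%n,bot.capture(n))
o={}
for th in ['bail_grip','basket','stand_seat']:
    for n in K: print(th,n,[(np.round(d['xy'],1).tolist(),round(d['confidence'],2),onplane(K[n],d['xy'],{'bail_grip':.2,'basket':.045,'stand_seat':.2}[th])[:2].round(4)) for d in bot.tip_of(th,n)][:3])
E
```

```text
clock: 25.15
tcp_pos: [0.5221, 0.202, 0.2237]
wrist_force: [-0.3, 0.4, 0.3]
clock: 25.95
tcp_pos: [0.5209, 0.2017, 0.3515]
tcp_rot: [-3.141, -0.001, -0.065]
wrist_force: [-0.4, -0.3, -0.8]
opening: 0.0348
grasp_force: 0.0
bail_grip wrist []
bail_grip scene [([259.8, 295.4], 0.82, array([ 0.2325, -0.2644])), ([221.5, 155.7], 0.49, array([0.5237, 0.1956]))]
bail_grip top [([325.4, 259.4], 0.64, array([ 0.2957, -0.2004])), ([195.2, 190.6], 0.43, array([0.5191, 0.2017]))]
basket wrist [([256.4, 161.7], 0.75, array([0.5186, 0.2014]))]
basket scene [([222.0, 185.9], 0.84, array([0.5276, 0.2125])), ([292.9, 324.0], 0.55, array([ 0.299 , -0.3249]))]
basket top [([202.7, 188.6], 0.83, array([0.5357, 0.2018])), ([343.8, 246.3], 0.61, array([ 0.3203, -0.2935]))]
stand_seat wrist []
stand_seat scene [([219.4, 153.9], 0.56, array([0.525 , 0.2072]))]
stand_seat top [([196.4, 190.7], 0.75, array([0.5187, 0.1979]))]
```

Scaled: -0.02 m is -1.

```bash
echo '[[[0,0,-1,0,0,0],[0,0,0,0,0,0],[0,0,0,0,0,0],[0,0,0,0,0,0],[0,0,0,0,0,0],[0,0,0,0,0,0],[0,0,0,0,0,0],[0,0,0,0,0,0]]]' > rows.txt && python3 -m handwheel rows.txt | head -2
python3 - <<'E'
from h import *
a=bot.capture('scene')[135:215,190:260].astype(int)
import subprocess
for _ in range(6): b=bot.capture('scene')[135:215,190:260].astype(int)
print('moving px',(abs(a-b).max(2)>40).sum(), 'vs earlier',(abs(cv2.imread('pics/scene13.png')[135:215,190:260].astype(int)-b).max(2)>40).sum())
for n,w in [('top',['pin_tin','marker','lock_cylinder_1'])]:
    bot.capture(n)
    for t in w: print(t,[(np.round(d['xy'],1).tolist(),round(d['confidence'],2)) for d in bot.tip_of(t,n)])
print(bot.job_done())
E
```

```text
clock: 27.35
tcp_pos: [0.5208, 0.2016, 0.3705]
moving px 0 vs earlier 0
pin_tin [([278.2, 142.4], 0.56)]
marker [([294.3, 231.1], 0.51), ([197.1, 192.3], 0.2)]
lock_cylinder_1 [([245.1, 221.5], 0.59)]
the job is handed in; nothing more can be done
None
```

The basket hangs in both prongs of the drip stand and the job is handed in: the bail seated about 1–2 mm from the measured seat point, pressed with about 15 N at most, the basket is still and the bystanders show no clear movement; that the keeper is shut I inferred from the force drop as the bail slipped past, not from a picture.

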